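# Scan the middle-sized paint tub

## Robot

A 6-joint arm with a two-finger parallel gripper is mounted at the origin on the work surface. World frame = base frame: x ahead of the robot, y to its left, z up, the work surface at z = 0. Lengths are in m, angles in rad, forces in N, time in s.
With the tool pointing down it reaches from about 0.375 to 0.9 m from the base axis. Payload 3.1 kg.
Tool frame: the origin (TCP) lies midway between the tips of the shut fingers; the grasp point (between the pads) lies 19 mm behind it; z points along the fingers, y is the line along which they close (so a half turn about z gives the same grasp; the last joint's range is limited). The gripper opens to 87 mm and grips with 3 to 60 N. Pads are 19 mm wide; open, the fingers measure 117 mm over their backs; the gripper's body (75 mm by 190 mm) begins 51 mm behind the grasp point.
Start: joints at [-1.494, 0.527, 1.433, -0, 1.181, -0.178], TCP at [0.158, -0.605, 0.223] pointing down, gripper open.
Joint ranges: [-3.08, 3.08], [-0.75, 2.2], [0.22, 2.44], [-1.43, 4.57], [0, 2.65], [-2.85, 2.85]. Speed limits (rad/s): [2.79, 2.79, 3.14, 3.14, 3.14, 3.14].

## Interface

Orientations are given as a unit quaternion [x, y, z, w].
In Python, from rig import get_obs, cams, job gives the robot as it stands.
- The arm moves only by the tool servo_tool, never from a script. Its argument "moves" is text: rows parted by semicolons, each of 5 numbers parted by spaces: the shift along the tool's x, y, z in m, then the turn about the tool's z in degrees, then the finger opening in m, from 0 to 0.087. In form: dx dy dz spin claw; .... A call has 1 to 10 rows; each row is the pose to reach, as a shift and turn from the pose commanded when the call began, along the tool's axes at that moment; what a row does not reach only later rows make up. A row lasts 1/12 s, in which the tool goes at most 41.7 mm and 7.16 degrees, less where a joint would pass 70% of its speed; a pose out of reach is approached as far as the arm can. A call with a gripper value outside its range is refused whole. The fingers move at their own pace and stop on an object; "grip_force" is the grip in N (left out, the last holds). Time passes only in rows, so rows that repeat a pose let the fingers close. It gives the time, the measured TCP pose, the force, the opening and the grip force at its end, in the units of the state.
- get_obs(): the state, without advancing time (a new reading comes with each control period).
- cams.camera(name): name is "scene" or "top"; returns the picture (384x512x3 uint8, blue, green, red); there is no depth.
- cams.camera_model(name): a dict with "fx", "fy", "cx", "cy" (pixels), "dist" ([k1, k2, p1, p2, k3] as OpenCV has them; the pictures are not rectified), "R" (3x3) and "t" (3): a world point X has camera coordinates R X + t. Camera axes: x right, y down, z forward; pixel columns grow to the right and rows downward; lengths in m; the calibration is good to about 2 mm. A picture is of the moment at which its call begins. camera_model takes no time and is no camera call.
- job.hand_in(): hands the job in; it is judged then, once.
The state is a dict: "time": time; "q": joint angles; "joint_velocities": joint speeds; "joint_torque": joint torques, N m; "position": TCP position; "tool_rot": TCP orientation; "ft_force": force on the tool from outside, world axes, zero at the start; "moment": the same for the moment, N m; "grip_width": finger opening in m; "grip_force": force on a finger pad.
Only numpy, scipy, OpenCV 4.12 (cv2) and the standard library are available. Lean on these libraries where they do the work, as an engineer would, in place of code of your own. Each camera call takes 0.05 s, during which the arm holds its last target. There are 200 camera calls.

## Task

Book out the middle-sized of the three blue-lidded paint tubs: take the yellow hand scanner from its rest, aim its beam straight at the centre of the label on that tub's lid from about 90 mm away, with the scan line along the label's long side, and hold it steady there for two seconds. Scan only that tub. Then lay the scanner back in its rest as you found it, set down rather than dropped, without having bumped or shifted the tubs or the other things on the table.

Things in the scene. Friction and masses are not known exactly. Their poses are not given: they have to be found in the camera images.
- scanner: Hand scanner, 154 mm long, about 0.2 kg. Yellow handle x -70 to +50 mm, 32 wide (y), 28 high (z 0 to 28), with a dark rubber patch 40 long about the origin, to be gripped there across its width. Black head at the +x end (x 50 to 84, 44 wide, z 2 to 36). Origin on the handle's underside at the middle of the patch; x towards the head, z up.
- window (a point): Centre of the red window under the scanner's head: at x 74, y 0, z -2 mm in the scanner's frame. Its x axis is the beam: forward and down, 70 degrees below the handle's x axis. Its y axis (the scanner's y) is the direction of the scan line. The beam is not drawn and there is no trigger: the scanner reads whatever it is held on.
- rest: Scanner rest, fixed: wooden base 150 x 90 x 8 mm with two aluminium saddles (10 thick, 60 wide, at x -36 and +36) whose flat floors are 45 mm up, with flaring cheeks 12 mm higher, 42 mm apart at the floor. The handle lies level across both; fingers go down between them. Origin at the centre of the underside; x points where the scanner's head points, z up.
- rest_seat (a point): Point 45 mm above the rest's origin, level with the saddle floors, where the scanner's origin lies when it is in its rest; the same axes as the rest.
- small_tub: The smallest of three look-alike lidded paint tubs: white with a yellow band and a blue lid, 70 mm in diameter, 72 mm tall overall, loose. Origin at the centre of its underside, z up. A white label with black bars lies on top of the lid, centred; its long side runs along the tub's y axis.
- small_tub_label (a point): Centre of that tub's label, on the top of the lid (white paper 52 by 30 mm with black bars). z up; y along the label's long side (across the bars), x along its short side.
- middle_tub: The middle-sized of three look-alike lidded paint tubs: white with a yellow band and a blue lid, 90 mm in diameter, 86 mm tall overall, loose. Origin at the centre of its underside, z up. A white label with black bars lies on top of the lid, centred; its long side runs along the tub's y axis. This is the one to scan.
- middle_tub_label (a point): Centre of that tub's label, on the top of the lid (white paper 52 by 30 mm with black bars). z up; y along the label's long side (across the bars), x along its short side.
- large_tub: The largest of three look-alike lidded paint tubs: white with a yellow band and a blue lid, 110 mm in diameter, 100 mm tall overall, loose. Origin at the centre of its underside, z up. A white label with black bars lies on top of the lid, centred; its long side runs along the tub's y axis.
- large_tub_label (a point): Centre of that tub's label, on the top of the lid (white paper 52 by 30 mm with black bars). z up; y along the label's long side (across the bars), x along its short side.
- brush_crock: Bystander: blue ceramic crock full of brushes, 84 mm in diameter, 100 mm tall, brushes reaching about 260 mm and spreading to about 60 mm from its axis. Origin at the centre of its underside.
- red_cup: Bystander: white cup with red paint, 76 mm in diameter, 46 mm tall. Origin at the centre of its underside.
- green_cup: Bystander: white cup with green paint, 76 mm in diameter, 46 mm tall. Origin at the centre of its underside.
Not all that is in view belongs to the job. What is shaped like the scanner but grey or orange is not meant.

How it is judged:
By the outcome, as a careful person would: the job done as asked, in the order asked, and still so for the second after the job is handed in, with the robot touching nothing.
It also fails if it takes over 54 s, if anything falls off the work surface, if the arm or the gripper's body presses on something with over 40 N, if the wrist force passes 120 N, or if a joint passes its speed limit or range.

## Working session

There is one attempt and no reset: what is moved stays moved. The work goes in short steps, Python scripts to look and compute and a tool call to move; the robot and the scene stay as the last step left them, time stands still between calls to the robot, and variables do not carry over. Pictures are saved under pics/ and viewed, at most 10 in all, crops included, and the job is handed in when it is done.

Besides the shell and the picture viewer there is one more tool, called after "Call:" in YAML: its name, and indented under it one key for each argument. servo_tool: Moves the arm, as the interface text tells. Its arguments: {"type":"object","properties":{"moves":{"type":"string"},"grip_force":{"type":"number"}},"required":["moves"]}

```bash
mkdir -p pics
python3 - <<'E'
from rig import get_obs,cams,job
import cv2
for n in("scene","top"):
    cv2.imwrite(f"pics/{n}0.png",cams.camera(n)); m=cams.camera_model(n); print(n,m)
o=get_obs();print(o)
E
```

```text
scene {'fx': 423.6234584853437, 'fy': 423.6234584853437, 'cx': 250.35049791470348, 'cy': 191.83395468163678, 'dist': array([0.01999609, 0.        , 0.        , 0.        , 0.        ]), 'R': array([[-0.28140433,  0.95958628, -0.00240144],
       [ 0.65576458,  0.19047859, -0.73054139],
       [-0.70056007, -0.20715229, -0.6828642 ]]), 't': array([ 0.19094117, -0.28962002,  1.56553278])}
top {'fx': 400.28505328286525, 'fy': 400.28505328286525, 'cx': 258.54415413855037, 'cy': 196.4590634772014, 'dist': array([-0.00798284,  0.        ,  0.        ,  0.        ,  0.        ]), 'R': array([[-0.02463089, -0.99969523,  0.00166455],
       [-0.98980719,  0.02415357, -0.14035076],
       [ 0.14026778, -0.00510455, -0.99010045]]), 't': array([-0.02187334,  0.53105082,  0.91953903])}
{'time': 0.1, 'q': array([-1.49348817e+00,  5.28374750e-01,  1.43378519e+00,  1.95262872e-05,
        1.18137573e+00, -1.78531050e-01]), 'joint_velocities': array([ 0.00090253, -0.00159201, -0.0031407 ,  0.00030399,  0.00214223,
       -0.00040971]), 'joint_torque': array([-2.19989870e-04, -4.40983593e+01, -1.77150106e+01,  6.35708473e-02,
        5.34172053e-02, -3.79485004e-05]), 'position': array([ 0.15812444, -0.60398711,  0.22166502]), 'tool_rot': array([ 9.91829444e-01,  1.27567276e-01,  5.81652589e-05, -9.69803683e-04]), 'ft_force': array([-0.0552452 , -0.28172333,  0.31013172]), 'moment': array([-0.04750262, -0.01337575,  0.03831103]), 'grip_force': 0.0, 'grip_width': 0.08693305206664284}
```

View pics/scene0.png

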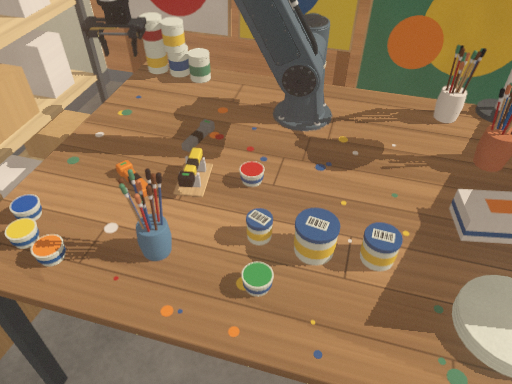

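View pics/top0.png

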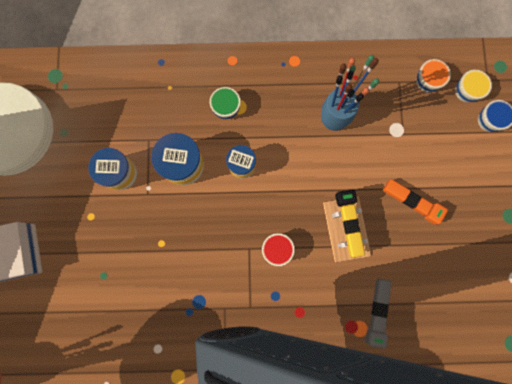

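Top view: the middle tub looks to be the left one (110,168), with large at (177,158) and small at (241,160). The yellow scanner is in its rest at (348,225), head up (+x). Next I'll measure these with the calibration.

```bash
cat > h.py <<'E'
import numpy as np,cv2
from scipy.spatial.transform import Rotation as Ro
from rig import get_obs,cams,job
def back(n,px,z):
    m=cams.camera_model(n);K=np.array([[m['fx'],0,m['cx']],[0,m['fy'],m['cy']],[0,0,1]])
    u=cv2.undistortPoints(np.float64(px).reshape(-1,1,2),K,m['dist'])[:,0]
    d=np.c_[u,np.ones(len(u))]@m['R']; c=-m['R'].T@m['t']
    return c+d*((z-c[2])/d[:,2])[:,None]
def proj(n,X):
    m=cams.camera_model(n);K=np.array([[m['fx'],0,m['cx']],[0,m['fy'],m['cy']],[0,0,1]])
    return cv2.projectPoints(np.float64(X).reshape(-1,1,3),cv2.Rodrigues(m['R'])[0],m['t'],K,m['dist'])[0][:,0]
def ortho(n,img,x0,x1,y0,y1,z,s=4000):
    "image up=+x, left=+y ; s px per m"
    h,w=int((x1-x0)*s),int((y1-y0)*s)
    r,c=np.mgrid[0:h,0:w]
    X=np.c_[(x1-(r+.5)/s).ravel(),(y1-(c+.5)/s).ravel(),np.full(r.size,z)]
    p=proj(n,X).reshape(h,w,2).astype(np.float32)
    return cv2.remap(img,p[...,0],p[...,1],cv2.INTER_CUBIC)
E
python3 - <<'E'
from h import *
img={n:cv2.imread(f"pics/{n}0.png") for n in("scene","top")}
s=4000
rows={"mid":((110,168),.086,(380,245)),"large":((177,158),.1,(317,228)),"small":((241,160),.072,(260,222))}
for k,(p,z,p2) in rows.items():
    for n,q in(("top",p),("scene",p2)):
        c=back(n,[q],z)[0]; 
        x0,x1,y0,y1=c[0]-.08,c[0]+.08,c[1]-.08,c[1]+.08
        o=ortho(n,img[n],x0,x1,y0,y1,z); hsv=cv2.cvtColor(o,cv2.COLOR_BGR2HSV)
        bl=cv2.inRange(hsv,(98,110,30),(125,255,255))
        cs,_=cv2.findContours(bl,cv2.RETR_EXTERNAL,cv2.CHAIN_APPROX_NONE)
        cc=max(cs,key=cv2.contourArea); (a,b),r=cv2.minEnclosingCircle(cc)
        # label: non-blue inside lid
        mk=np.zeros_like(bl);cv2.circle(mk,(int(a),int(b)),int(r*.85),255,-1)
        lb=cv2.bitwise_and(mk,cv2.inRange(hsv,(0,0,0),(180,95,255)))
        lb=cv2.morphologyEx(lb,cv2.MORPH_CLOSE,np.ones((25,25)))
        cs,_=cv2.findContours(lb,cv2.RETR_EXTERNAL,cv2.CHAIN_APPROX_NONE)
        l=max(cs,key=cv2.contourArea);R=cv2.minAreaRect(l)
        W=lambda u,v:np.round([x1-v/s,y1-u/s],4)
        bx=cv2.boxPoints(R); e=max((bx[1]-bx[0],bx[2]-bx[1]),key=np.linalg.norm)
        print(k,n,"lid",W(a,b),"d",round(2000*r/s,1),"label",W(*R[0]),np.round(np.sort(R[1])/4,1),"long yaw",round(np.degrees(np.arctan2(-e[0],-e[1]))%180,1))
        if n=="top": cv2.imwrite(f"/tmp/{k}.png",cv2.polylines(o,[np.int32(bx)],1,(0,0,255)))
c=back("top",[(348,225)],.073)[0];print("scanner",c)
x0,x1,y0,y1=c[0]-.11,c[0]+.11,c[1]-.11,c[1]+.11
o=ortho("top",img["top"],x0,x1,y0,y1,.073,2500)
hsv=cv2.cvtColor(o,cv2.COLOR_BGR2HSV);ye=cv2.inRange(hsv,(20,130,90),(35,255,255))
cs,_=cv2.findContours(ye,cv2.RETR_EXTERNAL,cv2.CHAIN_APPROX_NONE)
for q in sorted(cs,key=cv2.contourArea)[-3:]:
    R=cv2.minAreaRect(q);print(np.round([x1-R[0][1]/2500,y1-R[0][0]/2500],4),np.round(np.array(R[1])/2.5,1),R[2],cv2.contourArea(q))
q=np.vstack(sorted(cs,key=cv2.contourArea)[-2:]);R=cv2.minAreaRect(q);print("both",np.round([x1-R[0][1]/2500,y1-R[0][0]/2500],4),np.round(np.array(R[1])/2.5,1),R[2])
print("crop",x0,x1,y0,y1)
t=cv2.hconcat([cv2.resize(cv2.imread(f"/tmp/{k}.png"),(250,250)) for k in("mid","large","small")])
big=np.zeros((600,750,3),np.uint8);big[:250]=t;big[250:600,:350]=cv2.resize(o,(350,350))
o2=ortho("scene",img["scene"],x0,x1,y0,y1,.073,2500);big[250:600,375:725]=cv2.resize(o2,(350,350))
cv2.imwrite("pics/o1.png",big)
for nm,px,z in(("red",(278,250),.046),("green",(225,102),.046),("crock",(340,115),.1)):print(nm,back("top",[px],z)[0])
E
```

```text
mid top lid [0.6015 0.3102] d 88.3 label [0.6025 0.3107] [35.6 58.4] long yaw 87.3
mid scene lid [0.6068 0.3512] d 24.8 label [0.6069 0.3545] [ 4.2 20.5] long yaw 1.5
large top lid [0.6183 0.1521] d 108.1 label [0.6204 0.1533] [35.2 57.4] long yaw 81.1Traceback (most recent call last):
  File "<stdin>", line 18, in <module>
ValueError: max() iterable argument is empty
```

Run:
```python
from h import *
img={n:cv2.imread(f"pics/{n}0.png") for n in("scene","top")}
s=2500
tiles=[]
for k,c,z in(("mid",(.6015,.3102),.086),("large",(.6183,.1521),.1),("small",None,.072)):
    c=back("top",[(241,160)],z)[0] if c is None else c
    x0,x1,y0,y1=c[0]-.065,c[0]+.065,c[1]-.065,c[1]+.065
    for n in("top","scene"):
        o=ortho(n,img[n],x0,x1,y0,y1,z,s);hsv=cv2.cvtColor(o,cv2.COLOR_BGR2HSV)
        lb=cv2.inRange(hsv,(0,0,130 if n=="top" else 150),(180,90,255)); mk=np.zeros_like(lb);cv2.circle(mk,(162,162),85,255,-1)
        lb=cv2.morphologyEx(lb&mk,cv2.MORPH_CLOSE,np.ones((15,15)))
        cs,_=cv2.findContours(lb,cv2.RETR_EXTERNAL,cv2.CHAIN_APPROX_NONE)
        R=cv2.minAreaRect(max(cs,key=cv2.contourArea)); bx=cv2.boxPoints(R);e=max((bx[1]-bx[0],bx[2]-bx[1]),key=np.linalg.norm)
        print(k,n,"label",np.round([x1-R[0][1]/s,y1-R[0][0]/s],4),np.round(np.sort(R[1])/2.5,1),"yaw",round(np.degrees(np.arctan2(-e[0],-e[1]))%180,1))
        tiles.append(cv2.resize(cv2.polylines(o,[np.int32(bx)],1,(0,0,255)),(250,250)))
c=back("top",[(348,225)],.073)[0]
x0,x1,y0,y1=c[0]-.11,c[0]+.11,c[1]-.11,c[1]+.11
for n in("top","scene"):
    o=ortho(n,img[n],x0,x1,y0,y1,.073,s)
    ye=cv2.inRange(cv2.cvtColor(o,cv2.COLOR_BGR2HSV),(20,130,90 if n=="top" else 120),(35,255,255))
    cs,_=cv2.findContours(ye,cv2.RETR_EXTERNAL,cv2.CHAIN_APPROX_NONE);cs=sorted(cs,key=cv2.contourArea)[-2:]
    for q in cs+[np.vstack(cs)]:
        R=cv2.minAreaRect(q);print(n,np.round([x1-R[0][1]/s,y1-R[0][0]/s],4),np.round(np.array(R[1])/2.5,1),round(R[2],1))
        cv2.polylines(o,[np.int32(cv2.boxPoints(R))],1,(0,0,255))
    tiles.append(cv2.resize(o,(250,250)))
print("crop",x0,x1,y0,y1)
T=tiles+[tiles[0]*0]
cv2.imwrite("pics/o1.png",cv2.vconcat([cv2.hconcat([T[0],T[2],T[6]]),cv2.hconcat([T[1],T[3],T[7]])]))
for nm,px,z in(("red",(278,250),.046),("green",(225,102),.046),("crock",(340,115),.1)):print(nm,back("top",[px],z)[0])
```

```text
mid top label [0.6026 0.3117] [33.  55.9] yaw 87.3
mid scene label [0.6057 0.311 ] [35.4 54.7] yaw 87.2
large top label [0.6204 0.1534] [34.1 55.5] yaw 81.4
large scene label [0.6233 0.1534] [35.2 54.7] yaw 81.3
small top label [0.6152 0.0056] [34.6 56.6] yaw 68.1
small scene label [0.6138 0.0044] [42.1 62.4] yaw 66.5
top [ 0.4844 -0.239 ] [36.9 35.2] 81.1
top [ 0.4115 -0.2498] [55.2 35.2] 81.9
top [ 0.4435 -0.2451] [119.8  35.2] 81.7
scene [ 0.4905 -0.2353] [42.8 41.1] 85.1
scene [ 0.4237 -0.2453] [73.1 41. ] 81.9
scene [ 0.4501 -0.2415] [126.5  41. ] 81.9
crop 0.3446424373495557 0.5646424373495557 -0.3469803766542805 -0.12698037665428047
red [ 0.40231236 -0.07697929  0.046     ]
green [0.76503148 0.04162983 0.046     ]
crock [ 0.70623846 -0.22666272  0.1       ]
```

View pics/o1.png

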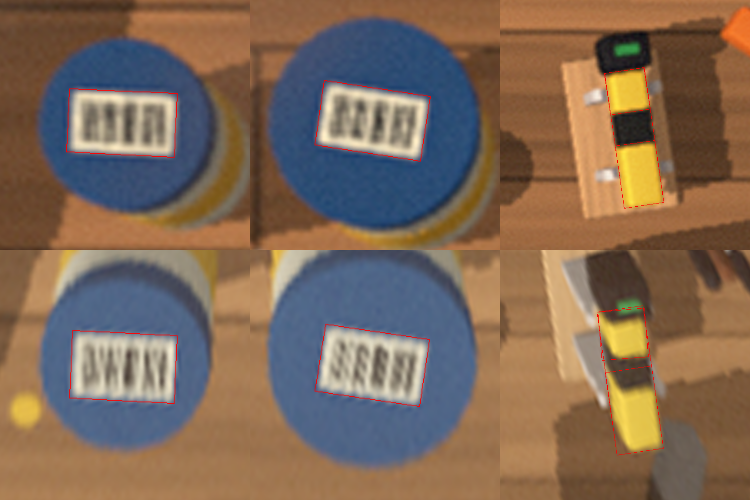

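Tubs: the left lid is 88 mm and the centre one 108 mm, so the left tub is the middle-sized one. Its label is at about (0.604, 0.311), with its long side at yaw 87.3°. The scanner origin is near (0.453, -0.244) at yaw 8.4°, and its handle length checks at 119.8 mm.

```bash
cat >> h.py <<'E'
def to(x,y,z,yaw):
    o=get_obs();R=Ro.from_quat(o['tool_rot']).as_matrix();p=o['position']
    w=np.degrees(np.arctan2(R[1,0],R[0,0]))
    print("t",round(o['time'],2),"p",np.round(p,4),"yaw",round(w,2),"tilt",np.round(R[:2,2],4),"grip",np.round([o['grip_width'],o['grip_force']],4),"F",np.round(o['ft_force'],1))
    print("shift mm",np.round(1000*R.T@(np.array([x,y,z])-p),1),"spin",round(w-yaw,2))
E
python3 -c "
from h import *
to(.4534,-.2440,.18,8.4)"
```

```text
t 0.1 p [ 0.1581 -0.604   0.2217] yaw 14.66 tilt [-0.0001  0.0019] grip [0.0869 0.    ] F [-0.1 -0.3  0.3]
shift mm [ 376.7 -273.5   42.3] spin 6.26
```

Call:
servo_tool:
  moves: "0.015 -0.011 0 0 0.087; 0.045 -0.033 0 1 0.087; 0.075 -0.055 0 2 0.087; 0.106 -0.077 0 3 0.087; 0.137 -0.099 0 4 0.087; 0.168 -0.122 0 5 0.087; 0.200 -0.145 0 6.3 0.087; 0.232 -0.168 0 6.3 0.087; 0.263 -0.191 0 6.3 0.087; 0.290 -0.210 0 6.3 0.087"
  grip_force: 30

```text
time: 0.93
position: [0.3864, -0.3254, 0.2222]
tool_rot: [0.997, 0.073, -0.0, -0.001]
ft_force: [0.6, -0.3, -0.2]
grip_width: 0.087
grip_force: 0.0
```

```bash
python3 -c "
from h import *
to(.4534,-.2440,.11,8.4)"
```

```text
t 0.93 p [ 0.3864 -0.3254  0.2222] yaw 8.39 tilt [-0.0006  0.0015] grip [0.087 0.   ] F [ 0.6 -0.3 -0.2]
shift mm [ 78.2 -70.6 112.3] spin -0.01
```

Call:
servo_tool:
  moves: "0.020 -0.018 0.010 0 0.087; 0.040 -0.035 0.030 0 0.087; 0.058 -0.052 0.055 0 0.087; 0.070 -0.063 0.075 0 0.087; 0.078 -0.070 0.090 0 0.087; 0.078 -0.070 0.090 0 0.087; 0.078 -0.070 0.090 0 0.087; 0.078 -0.070 0.090 0 0.087"

```text
time: 1.6
position: [0.4528, -0.2483, 0.1331]
tool_rot: [0.997, 0.073, 0.0, 0.001]
ft_force: [0.4, -0.4, 0.2]
grip_width: 0.0871
grip_force: 0.0
```

Run:
```python
from h import *
to(.4534,-.2440,.04,8.4)
t=cams.camera("top");s=cams.camera("scene")
cv2.imwrite("pics/a.png",cv2.hconcat([cv2.resize(t[150:290,280:420],(400,400)),cv2.resize(s[90:220,130:260],(400,400))]))
```

```text
t 1.6 p [ 0.4528 -0.2483  0.1331] yaw 8.35 tilt [ 0.0007 -0.001 ] grip [0.0871 0.    ] F [ 0.4 -0.4  0.2]
shift mm [ 1.2 -4.3 93.1] spin -0.05
```

View pics/a.png

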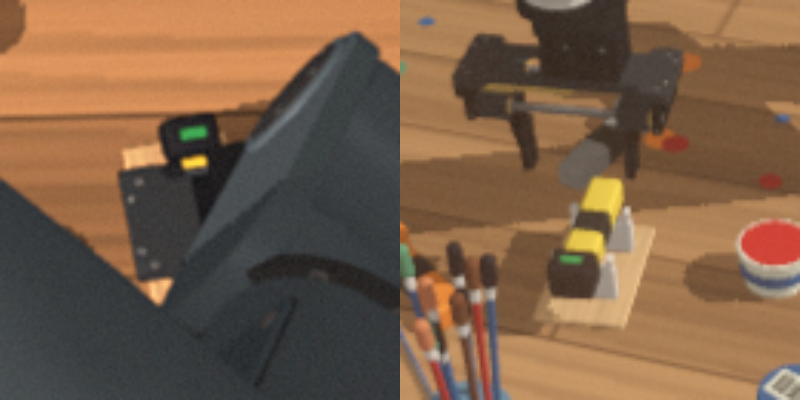

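The gripper is over the handle, with the fingers straddling it in line with the dark patch (scene crop, about 595,225). Next I'll descend and grip.

Call:
servo_tool:
  moves: "0.001 -0.005 0.012 0 0.087; 0.001 -0.005 0.030 0 0.087; 0.001 -0.005 0.050 0 0.087; 0.001 -0.005 0.068 0 0.087; 0.001 -0.005 0.082 0 0.087; 0.001 -0.005 0.090 0 0.087; 0.001 -0.005 0.093 0 0.087; 0.001 -0.005 0.093 0 0.087; 0.001 -0.005 0.093 0 0.087; 0.001 -0.005 0.093 0 0.06"

```text
time: 2.53
position: [0.4534, -0.243, 0.0405]
tool_rot: [0.997, 0.073, 0.001, 0.001]
ft_force: [-0.5, -0.0, -0.4]
grip_width: 0.0843
grip_force: 0.0
```

Call:
servo_tool:
  moves: "0 0 0 0 0.05; 0 0 0 0 0.042; 0 0 0 0 0.038; 0 0 0 0 0.034; 0 0 0 0 0.030; 0 0 0 0 0.026; 0 0 0 0 0.02; 0 0 0 0 0.02; 0 0 0 0 0.02; 0 0 0 0 0.02"
  grip_force: 30

```text
time: 3.37
position: [0.4531, -0.2427, 0.0395]
tool_rot: [0.997, 0.073, 0.0, 0.0]
ft_force: [0.7, -1.7, -0.4]
grip_width: 0.0317
grip_force: 30.0
```

```bash
python3 -c "
from h import *
to(.4534,-.2440,.04,8.4)"
```

```text
t 3.37 p [ 0.4531 -0.2427  0.0395] yaw 8.36 tilt [ 0.0005 -0.0005] grip [ 0.0317 30.    ] F [ 0.7 -1.7 -0.4]
shift mm [ 0.1  1.3 -0.5] spin -0.04
```

Call:
servo_tool:
  moves: "0 0 -0.004 0 0.02; 0 0 -0.012 0 0.02; 0 0 -0.025 0 0.02; 0 0 -0.042 0 0.02; 0 0 -0.062 0 0.02; 0 0 -0.085 0 0.02; 0 0 -0.105 0 0.02; 0 0 -0.120 0 0.02; 0 0 -0.130 0 0.02; 0 0 -0.132 0 0.02"

```text
time: 4.2
position: [0.4534, -0.2427, 0.1736]
tool_rot: [0.997, 0.073, 0.001, 0.001]
ft_force: [0.8, -0.9, -2.4]
grip_width: 0.0319
grip_force: 30.0
```

```bash
python3 -c "
from h import *
to(.42,0,.172,2.8)
to(.42,.316,.172,-2.7)"
```

```text
t 4.2 p [ 0.4534 -0.2427  0.1736] yaw 8.36 tilt [ 0.0026 -0.0021] grip [ 0.0319 30.    ] F [ 0.8 -0.9 -2.4]
shift mm [   2.2 -245.     1. ] spin 5.56
t 4.2 p [ 0.4534 -0.2427  0.1736] yaw 8.36 tilt [ 0.0026 -0.0021] grip [ 0.0319 30.    ] F [ 0.8 -0.9 -2.4]
shift mm [ 4.820e+01 -5.576e+02  3.000e-01] spin 11.06
```

Call:
servo_tool:
  moves: "0 -0.006 0 0 0.02; 0 -0.020 0 0.5 0.02; 0 -0.045 0 1 0.02; 0 -0.074 0 2 0.02; 0 -0.104 0 3 0.02; 0.001 -0.134 0 4 0.02; 0.001 -0.164 0 4.5 0.02; 0.001 -0.194 0 5 0.02; 0.002 -0.224 0 5.5 0.02; 0.003 -0.254 0 6 0.02"

```text
time: 5.03
position: [0.417, 0.0113, 0.1705]
tool_rot: [1.0, 0.02, -0.002, -0.001]
ft_force: [0.5, 0.5, -2.8]
grip_width: 0.0314
grip_force: 30.0
```

```bash
python3 -c "
from h import *
to(.42,.316,.172,-2.7)"
```

```text
t 5.03 p [0.417  0.0113 0.1705] yaw 2.3 tilt [-0.0034  0.0011] grip [ 0.0314 29.9976] F [ 0.5  0.5 -2.8]
shift mm [  15.3 -304.4   -1.2] spin 5.0
```

Call:
servo_tool:
  moves: "0.001 -0.030 0 0.5 0.02; 0.003 -0.060 0 1 0.02; 0.004 -0.090 0 1.5 0.02; 0.006 -0.120 0 2 0.02; 0.008 -0.150 0 2.5 0.02; 0.009 -0.180 0 3 0.02; 0.011 -0.210 0 3.5 0.02; 0.012 -0.240 0 4 0.02; 0.014 -0.268 0 4.5 0.02; 0.015 -0.290 0 5 0.02"

```text
time: 5.87
position: [0.4203, 0.3016, 0.1701]
tool_rot: [1.0, -0.023, -0.002, 0.0]
ft_force: [0.4, 0.2, -1.9]
grip_width: 0.0318
grip_force: 30.0
```

Call:
servo_tool:
  moves: "0 -0.006 0 0 0.02; 0 -0.008 0 0 0.02; 0 -0.008 0 0 0.02; 0 -0.008 0 0 0.02; 0 -0.008 0 0 0.02"

```text
time: 6.28
position: [0.4219, 0.3064, 0.1712]
tool_rot: [1.0, -0.024, -0.001, 0.0]
ft_force: [-0.4, 0.2, -2.5]
grip_width: 0.0317
grip_force: 30.0
```

```bash
cat > scan.py <<'E'
from h import *
# find scanner yellow handle in both views at its current height (TCP z +33mm top, handle underside = TCP z+5mm)
o=get_obs();p=o['position'];zt=p[2]+.005+.028
for n in("top","scene"):
    im=cams.camera(n);cv2.imwrite(f"/tmp/{n}.png",im)
E
python3 scan.py; python3 -c "
from h import *
to(.499,.316,.1676,-2.7)
t=cv2.imread('/tmp/top.png');s=cv2.imread('/tmp/scene.png')
cv2.imwrite('pics/b.png',cv2.hconcat([cv2.resize(t[90:270,30:210],(400,400)),cv2.resize(s[90:290,270:470],(400,400))]))"
```

```text
t 6.38 p [0.4224 0.3066 0.1715] yaw -2.73 tilt [-0.0005 -0.0004] grip [ 0.0317 30.    ] F [ 0.3  0.8 -2.2]
shift mm [ 76.1 -13.    3.8] spin -0.03
```

View pics/b.png

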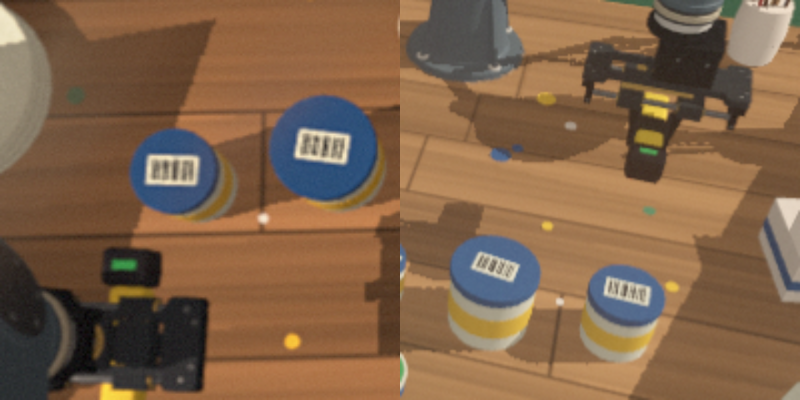

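The scanner is held nearly level in front of the middle tub. Top crop: head at (130,265), middle label at (172,170). I'll check for slip in the hand by triangulating the green display before and now.

```bash
cat > tri.py <<'E'
from h import *
from scipy.optimize import least_squares
def green(im,near,r=30):
    h=cv2.cvtColor(im,cv2.COLOR_BGR2HSV);m=cv2.inRange(h,(50,90,60),(85,255,255))
    k=np.zeros_like(m);cv2.circle(k,tuple(int(v) for v in near),r,255,-1)
    M=cv2.moments(m&k,True);return np.array([M['m10'],M['m01']])/max(M['m00'],1),M['m00']
def tri(ti,si,guess):
    u=[]
    for n,im in(("top",ti),("scene",si)):
        c,a=green(im,proj(n,[guess])[0]);u.append(c)
    f=lambda X:np.r_[proj("top",[X])[0]-u[0],proj("scene",[X])[0]-u[1]]
    s=least_squares(f,guess);return s.x,s.fun
def rel(X,p,yaw):
    a=np.radians(yaw);c,s=np.cos(a),np.sin(a);d=X-np.array(p);return np.round(1000*np.array([c*d[0]+s*d[1],-s*d[0]+c*d[1],d[2]]),1)
E
python3 - <<'E'
from tri import *
a=np.array([.4531,-.2427,.0400]);X,f=tri(cv2.imread("pics/top0.png"),cv2.imread("pics/scene0.png"),a+[.067,.01,.041])
print("rest",np.round(X,4),rel(X,a,8.36),"res px",np.round(f,1))
b=np.array([.4224,.3066,.1715]);X,f=tri(cv2.imread("/tmp/top.png"),cv2.imread("/tmp/scene.png"),b+[.067,-.003,.041])
print("hand",np.round(X,4),rel(X,b,-2.73),"res px",np.round(f,1))
E
```

```text
rest [ 0.5204 -0.2378  0.0788] [67.3 -5.  38.8] res px [ 0. -0.  0.  0.]
hand [0.4902 0.3036 0.2102] [67.9  0.2 38.7] res px [ 0.1 -0.   0.2 -0. ]
```

No slip in the hand: the display height relative to the TCP is 38.8 mm before and 38.7 mm now. In the rest the scanner lay 5 mm towards -y from the grip centre, so I'll put it back at TCP (0.4538, -0.2477). Now I'll approach the scan pose at TCP (0.498, 0.3163, 0.1671), yaw -2.75°.

Call:
servo_tool:
  moves: "0.006 -0.004 0.001 0 0.02; 0.016 -0.008 0.002 0 0.02; 0.028 -0.010 0.003 0 0.02; 0.041 -0.011 0.004 0 0.02; 0.054 -0.011 0.004 0 0.02; 0.065 -0.011 0.004 0 0.02; 0.072 -0.011 0.004 0 0.02; 0.075 -0.011 0.004 0 0.02; 0.075 -0.011 0.004 0 0.02; 0.075 -0.011 0.004 0 0.02"

```text
time: 7.22
position: [0.4973, 0.3151, 0.1673]
tool_rot: [1.0, -0.023, -0.001, 0.0]
ft_force: [0.2, 0.2, -2.8]
grip_width: 0.0316
grip_force: 30.0
```

```bash
python3 scan.py
python3 - <<'E'
from tri import *
to(.498,.3163,.1671,-2.75)
b=get_obs()['position'];X,f=tri(cv2.imread("/tmp/top.png"),cv2.imread("/tmp/scene.png"),b+[.067,-.003,.041])
print("hand",np.round(X,4),rel(X,b,-2.75),np.round(f,1))
E
```

```text
t 7.32 p [0.4969 0.3152 0.1675] yaw -2.63 tilt [-0.0011 -0.0003] grip [ 0.0315 30.    ] F [-0.1  0.8 -2. ]
shift mm [ 1.1 -1.2  0.3] spin 0.12
hand [0.5659 0.3119 0.2067] [69.1  0.1 39.2] [ 0.1 -0.   0.2 -0. ]
```

Call:
servo_tool:
  moves: "0.0005 -0.001 0 0.1 0.02; 0.0005 -0.001 0 0.1 0.02; 0.0005 -0.001 0 0.1 0.02; 0.0005 -0.001 0 0.1 0.02; 0.0005 -0.001 0 0.1 0.02; 0.0005 -0.001 0 0.1 0.02; 0.0005 -0.001 0 0.1 0.02; 0.0005 -0.001 0 0.1 0.02; 0.0005 -0.001 0 0.1 0.02; 0.0005 -0.001 0 0.1 0.02"

```text
time: 8.15
position: [0.4983, 0.3162, 0.1676]
tool_rot: [1.0, -0.024, 0.0, -0.0]
ft_force: [-0.5, 0.1, -2.8]
grip_width: 0.0322
grip_force: 30.0
```

Call:
servo_tool:
  moves: "0 0 0 0 0.02; 0 0 0 0 0.02; 0 0 0 0 0.02; 0 0 0 0 0.02; 0 0 0 0 0.02; 0 0 0 0 0.02; 0 0 0 0 0.02; 0 0 0 0 0.02; 0 0 0 0 0.02; 0 0 0 0 0.02"

```text
time: 8.98
position: [0.4983, 0.3162, 0.1675]
tool_rot: [1.0, -0.024, -0.0, 0.0]
ft_force: [-0.5, -0.4, -3.2]
grip_width: 0.0318
grip_force: 30.0
```

```bash
python3 scan.py
python3 - <<'E'
from tri import *
to(.498,.3163,.1671,-2.75)
b=get_obs()['position'];T=cv2.imread("/tmp/top.png");S=cv2.imread("/tmp/scene.png");X,f=tri(T,S,b+[.067,-.003,.041])
print("hand",np.round(X,4),rel(X,b,-2.75),np.round(f,1))
cv2.imwrite('pics/c.png',cv2.hconcat([cv2.resize(T[90:270,30:210],(400,400)),cv2.resize(S[150:290,310:450],(400,400),interpolation=cv2.INTER_CUBIC)]))
E
```

```text
t 9.08 p [0.4983 0.3162 0.1675] yaw -2.75 tilt [-0.0001 -0.    ] grip [ 0.0316 30.    ] F [-0.7 -0.2 -2.8]
shift mm [-0.3 -0.1  0.4] spin 0.0
hand [0.5667 0.3134 0.2068] [68.4  0.5 39.3] [ 0.2 -0.   0.3 -0.1]
```

View pics/c.png

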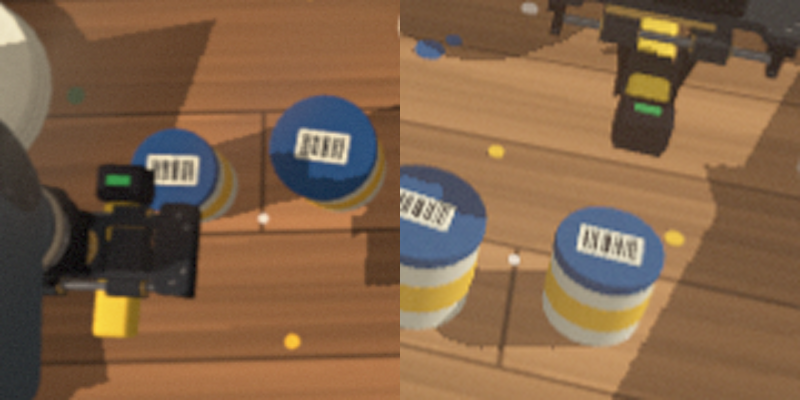

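The scanner is in the scan pose, with the head at crop (120,180) just short of the label at (172,168), which parallax at z 0.2 explains. I'll keep holding.

Call:
servo_tool:
  moves: "0 0 0 0 0.02; 0 0 0 0 0.02; 0 0 0 0 0.02; 0 0 0 0 0.02; 0 0 0 0 0.02; 0 0 0 0 0.02; 0 0 0 0 0.02; 0 0 0 0 0.02; 0 0 0 0 0.02; 0 0 0 0 0.02"

```text
time: 9.92
position: [0.4983, 0.3162, 0.1676]
tool_rot: [1.0, -0.024, 0.0, -0.0]
ft_force: [-0.0, 0.9, -2.2]
grip_width: 0.0316
grip_force: 30.0
```

Call:
servo_tool:
  moves: "0 0 0 0 0.02; 0 0 0 0 0.02; 0 0 0 0 0.02; 0 0 0 0 0.02; 0 0 0 0 0.02; 0 0 0 0 0.02; 0 0 0 0 0.02; 0 0 0 0 0.02; 0 0 0 0 0.02; 0 0 0 0 0.02"

```text
time: 10.75
position: [0.4983, 0.3162, 0.1676]
tool_rot: [1.0, -0.024, 0.0, 0.0]
ft_force: [-0.2, -0.5, -3.4]
grip_width: 0.0317
grip_force: 30.0
```

Call:
servo_tool:
  moves: "0 0 0 0 0.02; 0 0 0 0 0.02; 0 0 0 0 0.02; 0 0 0 0 0.02; 0 0 0 0 0.02; 0 0 0 0 0.02; 0 0 0 0 0.02; 0 0 0 0 0.02; 0 0 0 0 0.02; 0 0 0 0 0.02"

```text
time: 11.58
position: [0.4983, 0.3162, 0.1676]
tool_rot: [1.0, -0.024, 0.0, -0.0]
ft_force: [-0.2, -0.2, -2.0]
grip_width: 0.0316
grip_force: 30.0
```

Call:
servo_tool:
  moves: "-0.004 0 0 0 0.02; -0.013 0 0 0 0.02; -0.025 0 -0.001 0 0.02; -0.038 0 -0.002 0 0.02; -0.051 0 -0.003 0 0.02; -0.063 0 -0.004 0 0.02; -0.072 0 -0.004 0 0.02; -0.077 0 -0.005 0 0.02; -0.078 0 -0.005 0 0.02; -0.078 0 -0.005 0 0.02"

```text
time: 12.42
position: [0.4204, 0.3202, 0.1728]
tool_rot: [1.0, -0.024, 0.0, -0.0]
ft_force: [0.7, 0.7, -2.2]
grip_width: 0.0316
grip_force: 30.0
```

```bash
python3 -c "
from h import *
to(.42,0,.172,2.8)
to(.4538,-.2477,.172,8.36)"
```

```text
t 12.42 p [0.4204 0.3202 0.1728] yaw -2.72 tilt [0.0009 0.0003] grip [ 0.0316 30.    ] F [ 0.7  0.7 -2.2]
shift mm [ 14.7 319.8   0.7] spin -5.52
t 12.42 p [0.4204 0.3202 0.1728] yaw -2.72 tilt [0.0009 0.0003] grip [ 0.0316 30.    ] F [ 0.7  0.7 -2.2]
shift mm [ 60.2 565.7   0.7] spin -11.08
```

Call:
servo_tool:
  moves: "0 0.006 0 0 0.02; 0.001 0.020 0 -0.5 0.02; 0.002 0.045 0 -1 0.02; 0.003 0.074 0 -1.5 0.02; 0.005 0.104 0 -2 0.02; 0.006 0.134 0 -2.5 0.02; 0.007 0.164 0 -3 0.02; 0.009 0.194 0 -3.5 0.02; 0.010 0.224 0 -4 0.02; 0.012 0.254 0 -4.5 0.02"

```text
time: 13.25
position: [0.4206, 0.0636, 0.1727]
tool_rot: [1.0, 0.015, 0.0, 0.0]
ft_force: [1.4, 0.1, -1.9]
grip_width: 0.0317
grip_force: 30.0
```

```bash
python3 -c "
from h import *
to(.4538,-.2477,.172,8.36)"
```

```text
t 13.25 p [0.4206 0.0636 0.1727] yaw 1.75 tilt [ 0.0009 -0.0004] grip [ 0.0317 30.0024] F [ 1.4  0.1 -1.9]
shift mm [ 23.6 312.1   0.8] spin -6.61
```

Call:
servo_tool:
  moves: "0 0.030 0 -0.6 0.02; 0.001 0.060 0 -1.2 0.02; 0.002 0.090 0 -2 0.02; 0.004 0.120 0 -2.7 0.02; 0.006 0.150 0 -3.4 0.02; 0.009 0.180 0 -4.1 0.02; 0.012 0.210 0 -4.8 0.02; 0.015 0.240 0 -5.5 0.02; 0.018 0.265 0 -6.1 0.02; 0.021 0.285 0 -6.6 0.02"

```text
time: 14.08
position: [0.4504, -0.2223, 0.1727]
tool_rot: [0.997, 0.072, 0.001, 0.001]
ft_force: [0.1, -0.6, -2.4]
grip_width: 0.032
grip_force: 30.0
```

Call:
servo_tool:
  moves: "0.002 0.010 0 0 0.02; 0.002 0.014 0 0 0.02; 0.002 0.014 0 0 0.02; 0.002 0.014 0 0 0.02; 0.002 0.014 0 0 0.02; 0.002 0.014 0 0 0.02"

```text
time: 14.58
position: [0.4536, -0.2307, 0.1725]
tool_rot: [0.997, 0.074, -0.0, -0.0]
ft_force: [0.4, 0.3, -3.0]
grip_width: 0.032
grip_force: 30.0
```

```bash
python3 scan.py
python3 - <<'E'
from tri import *
to(.4538,-.2477,.10,8.36)
b=get_obs()['position'];T=cv2.imread("/tmp/top.png");S=cv2.imread("/tmp/scene.png");X,f=tri(T,S,b+[.067,.01,.039])
print("hand",np.round(X,4),rel(X,b,8.36),np.round(f,1))
E
```

```text
t 14.68 p [ 0.4538 -0.2311  0.1726] yaw 8.43 tilt [-0.0003  0.0003] grip [ 0.0321 30.0001] F [-0.  -0.7 -1.6]
shift mm [-2.5 16.4 72.6] spin 0.07
hand [ 0.5183 -0.2172  0.2203] [65.8  4.4 47.6] [-1.3  0.5 -1.9 -0.4]
```

Call:
servo_tool:
  moves: "-0.001 0.004 0.004 0 0.02; -0.002 0.010 0.012 0 0.02; -0.002 0.015 0.022 0 0.02; -0.002 0.016 0.034 0 0.02; -0.002 0.016 0.046 0 0.02; -0.002 0.016 0.056 0 0.02; -0.002 0.016 0.062 0 0.02; -0.002 0.016 0.062 0 0.02; -0.002 0.016 0.062 0 0.02; -0.002 0.016 0.062 0 0.02"

```text
time: 15.52
position: [0.4546, -0.2486, 0.1108]
tool_rot: [0.997, 0.073, 0.0, 0.0]
ft_force: [-0.2, -0.2, -2.4]
grip_width: 0.0318
grip_force: 30.0
```

```bash
python3 scan.py
python3 - <<'E'
from tri import *
to(.4538,-.2477,.041,8.36)
b=get_obs()['position'];T=cv2.imread("/tmp/top.png");S=cv2.imread("/tmp/scene.png")
X0=b+[.067,.01,.039]
for n,i in(("top",T),("scene",S)): print(n,proj(n,[X0])[0],green(i,proj(n,[X0])[0],12))
X,f=tri(T,S,X0);print("hand",np.round(X,4),rel(X,b,8.36),np.round(f,1))
cv2.imwrite('pics/d.png',cv2.hconcat([cv2.resize(T[150:290,280:420],(400,400)),cv2.resize(S[90:220,130:260],(400,400),interpolation=cv2.INTER_CUBIC)]))
E
```

```text
t 15.62 p [ 0.4548 -0.2486  0.1111] yaw 8.36 tilt [ 0.0011 -0.001 ] grip [ 0.032  29.9999] F [-0.8 -0.4 -2.2]
shift mm [-0.9 -1.1 70.1] spin 0.0
top [355.12034212 190.67688095] (array([355.78181818, 190.63636364]), 55.0)
scene [181.90388253 153.91315525] (array([181.5       , 153.90909091]), 22.0)
hand [ 0.5218 -0.2399  0.1499] [67.6 -1.2 38.8] [-0.   0.  -0.1 -0. ]
```

View pics/d.png

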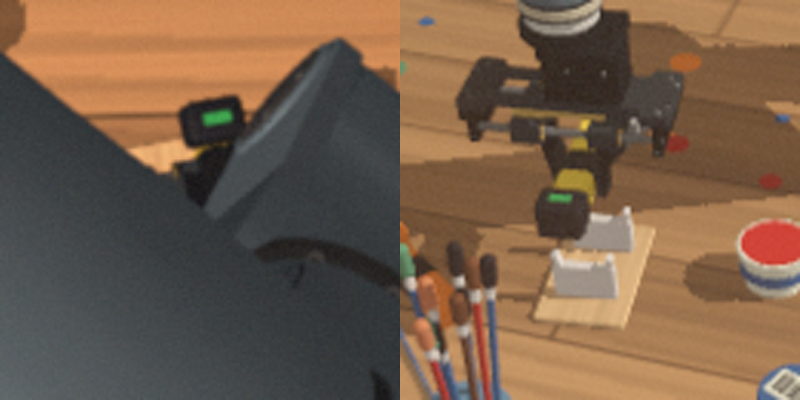

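Run:
```python
from tri import *
L,R=back("scene",[(179.7,172.2),(199.6,173.9)],.057)
print(L,R,np.linalg.norm(R-L))
for o in((.4535,-.2477,.0),(.4531,-.2427,0)):print(rel((L+R)/2,o,8.36))
# outer lower edges of front saddle at base z=.008, and floor corners
P=back("scene",[(130+155*.325,90+296*.325),(130+615*.325-130,90+297*.325)],.008);P=back("scene",[(130+155*.325,90+296*.325),(130+215*.325,90+297*.325)],.008)
print(P,np.linalg.norm(P[1]-P[0]),rel(P.mean(0),(.4535,-.2477,0),8.36))
```

```text
[ 0.4957589  -0.26793731  0.057     ] [ 0.48668855 -0.20950961  0.057     ] 0.05912754814187345
[38.6  3.4 57. ]
[38.3 -1.6 57. ]
[[ 0.50303431 -0.2687983   0.008     ]
 [ 0.48816861 -0.21247355  0.008     ]] 0.05825346730336858 [42.7  0.9  8. ]
```

Rest centre from the saddle tips and foot is y ≈ -0.246, between the two estimates, with ±5 mm of cheek play. I'll place at y ≈ -0.246.

Call:
servo_tool:
  moves: "-0.001 -0.0025 0.006 0 0.02; -0.001 -0.0025 0.015 0 0.02; -0.001 -0.0025 0.026 0 0.02; -0.001 -0.0025 0.037 0 0.02; -0.001 -0.0025 0.047 0 0.02; -0.001 -0.0025 0.055 0 0.02; -0.001 -0.0025 0.060 0 0.02; -0.001 -0.0025 0.062 0 0.02; -0.001 -0.0025 0.062 0 0.02; -0.001 -0.0025 0.062 0 0.02"

```text
time: 16.45
position: [0.4531, -0.2461, 0.0486]
tool_rot: [0.997, 0.073, 0.0, 0.0]
ft_force: [0.5, -0.1, -1.9]
grip_width: 0.0315
grip_force: 30.0
```

```bash
python3 -c "
from h import *
to(.4535,-.2462,.0395,8.36)"
```

```text
t 16.45 p [ 0.4531 -0.2461  0.0486] yaw 8.36 tilt [ 0.0003 -0.0002] grip [ 0.0315 30.    ] F [ 0.5 -0.1 -1.9]
shift mm [0.3 0.2 9.1] spin -0.0
```

Call:
servo_tool:
  moves: "0 0 0.001 0 0.02; 0 0 0.002 0 0.02; 0 0 0.003 0 0.02; 0 0 0.004 0 0.02; 0 0 0.005 0 0.02; 0 0 0.006 0 0.02; 0 0 0.007 0 0.02; 0 0 0.0075 0 0.02; 0 0 0.008 0 0.02; 0 0 0.008 0 0.02"

```text
time: 17.28
position: [0.4529, -0.2459, 0.0404]
tool_rot: [0.997, 0.073, -0.0, -0.0]
ft_force: [0.2, 0.4, -2.6]
grip_width: 0.0318
grip_force: 30.0
```

Call:
servo_tool:
  moves: "0 0 0.0003 0 0.02; 0 0 0.0005 0 0.02; 0 0 0.0008 0 0.02; 0 0 0.001 0 0.02; 0 0 0.001 0 0.02; 0 0 0.001 0 0.02"

```text
time: 17.78
position: [0.453, -0.2459, 0.0396]
tool_rot: [0.997, 0.073, 0.0, 0.0]
ft_force: [0.8, 0.3, -2.5]
grip_width: 0.0318
grip_force: 30.0
```

Call:
servo_tool:
  moves: "0 0 0.0003 0 0.02; 0 0 0.0005 0 0.02; 0 0 0.0005 0 0.02; 0 0 0.0005 0 0.02"

```text
time: 18.12
position: [0.453, -0.246, 0.0395]
tool_rot: [0.997, 0.073, 0.0, 0.0]
ft_force: [-1.1, 1.1, 4.5]
grip_width: 0.0316
grip_force: 30.0
```

Call:
servo_tool:
  moves: "0 0 0.0003 0 0.02; 0 0 0.0005 0 0.02; 0 0 0.0005 0 0.02; 0 0 0.0005 0 0.02"

```text
time: 18.45
position: [0.453, -0.2459, 0.0395]
tool_rot: [0.997, 0.073, 0.0, 0.0]
ft_force: [-1.1, 1.6, 9.7]
grip_width: 0.032
grip_force: 30.0
```

It is seated. I'll relieve the contact force, then open slowly.

Call:
servo_tool:
  moves: "0 0 -0.0005 0 0.02; 0 0 -0.0006 0 0.02; 0 0 -0.0006 0 0.034; 0 0 -0.0006 0 0.036; 0 0 -0.0006 0 0.040; 0 0 -0.0006 0 0.046; 0 0 -0.0006 0 0.055; 0 0 -0.0006 0 0.065; 0 0 -0.0006 0 0.08; 0 0 -0.0006 0 0.087"
  grip_force: 5

```text
time: 19.28
position: [0.453, -0.2459, 0.0391]
tool_rot: [0.997, 0.073, -0.0, -0.0]
ft_force: [-0.0, -0.7, -0.4]
grip_width: 0.0648
grip_force: 0.0
```

Call:
servo_tool:
  moves: "0 0 0 0 0.087; 0 0 0 0 0.087; 0 0 0 0 0.087; 0 0 0 0 0.087; 0 0 -0.005 0 0.087; 0 0 -0.015 0 0.087; 0 0 -0.030 0 0.087; 0 0 -0.050 0 0.087; 0 0 -0.075 0 0.087; 0 0 -0.100 0 0.087"

```text
time: 20.12
position: [0.4526, -0.2457, 0.1407]
tool_rot: [0.997, 0.073, -0.0, -0.0]
ft_force: [-0.4, -0.1, -0.2]
grip_width: 0.0865
grip_force: 0.0
```

Call:
servo_tool:
  moves: "0 0 -0.025 0 0.087; -0.01 0.01 -0.050 0 0.087; -0.03 0.03 -0.070 0 0.087; -0.05 0.05 -0.08 0 0.087; -0.075 0.075 -0.08 0 0.087; -0.10 0.10 -0.08 0 0.087; -0.125 0.125 -0.08 0 0.087; -0.15 0.15 -0.08 0 0.087; -0.165 0.165 -0.08 0 0.087; -0.17 0.17 -0.08 0 0.087"

```text
time: 20.95
position: [0.3075, -0.442, 0.2202]
tool_rot: [0.997, 0.071, 0.0, 0.002]
ft_force: [0.3, 0.2, -0.3]
grip_width: 0.0868
grip_force: 0.0
```

```bash
python3 scan.py
python3 - <<'E'
from tri import *
T=cv2.imread("/tmp/top.png");S=cv2.imread("/tmp/scene.png")
to(.4535,-.2462,.0395,8.36)
X,f=tri(T,S,np.array([.5204,-.2378,.0788]));print("green",np.round(X,4),f,"was .5204 -.2378 .0788")
for n,i in(("top",T),("scene",S)):
    d=cv2.absdiff(i,cv2.imread(f"pics/{n}0.png")).max(2);print(n,"tubs diff",[(d[120:200,80:265] if n=="top" else d[200:275,240:410]).max()])
cv2.imwrite('pics/e.png',cv2.hconcat([cv2.resize(T[150:290,280:420],(400,400)),cv2.resize(S[90:220,130:260],(400,400),interpolation=cv2.INTER_CUBIC)]))
E
```

```text
t 21.05 p [ 0.3088 -0.4395  0.2197] yaw 8.21 tilt [ 0.0005 -0.0004] grip [0.0872 0.    ] F [-0.2  0.4  0.2]
shift mm [ 170.8 -170.7  180.2] spin -0.15
green [ 0.5195 -0.2365  0.0787] [-0.32591806  0.10946134 -0.41936234 -0.08231362] was .5204 -.2378 .0788
top tubs diff [np.uint8(16)]
scene tubs diff [np.uint8(13)]
```

View pics/e.png

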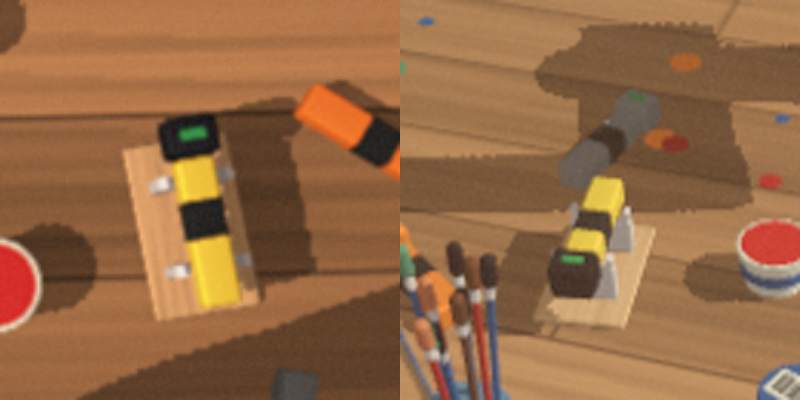

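The scanner lies in its rest (top crop 205,215), within 1.6 mm of where it was found, the tubs haven't shifted, and the arm is clear. I'll settle briefly, then hand in.

Call:
servo_tool:
  moves: "0 0 0 0 0.087; 0 0 0 0 0.087; 0 0 0 0 0.087; 0 0 0 0 0.087; 0 0 0 0 0.087; 0 0 0 0 0.087"

```text
time: 21.55
position: [0.3099, -0.4383, 0.2192]
tool_rot: [0.997, 0.073, -0.0, -0.0]
ft_force: [-0.1, 0.2, 0.5]
grip_width: 0.0867
grip_force: 0.0
```

```bash
python3 -c "
from rig import job
print(job.hand_in())"
```

```text
the job is handed in; nothing more can be done
None
```

Job handed in at about 21.6 s (verdict not shown): I held the scanner level about 90 mm from the middle tub's label for over 3 s (beam 20° off vertical), set it back in its rest within 2 mm of where it was found, and the tubs show no shift in the images.

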